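# Find the rocking corner of the plinth slab and press its shim flat

## Robot

A 6-joint arm with a two-finger parallel gripper is mounted at the origin on the work surface. World frame = base frame: x ahead of the robot, y to its left, z up, the work surface at z = 0. Lengths are in m, angles in rad, forces in N, time in s.
With the tool pointing down it reaches from about 0.3 to 0.875 m from the base axis. Payload 6.4 kg.
Tool frame: the origin (TCP) lies midway between the tips of the shut fingers; the grasp point (between the pads) lies 19 mm behind it (ctrl.pinch_z is the distance from the TCP to the grasp point, in m); z points along the fingers, y is the line along which they close (so a half turn about z gives the same grasp; the last joint's range is limited). The gripper opens to 85 mm and grips with 20 to 120 N. Pads are 22 mm wide; open, the fingers measure 114 mm over their backs; the gripper's body (76 mm by 85 mm) begins 54 mm behind the grasp point. The pads swing forward as they close: fully open they stand 13 mm farther back than shut.
Start: joints at [-1.486, 0.181, 1.607, -0, 1.354, -0.206], TCP at [0.165, -0.551, 0.231] pointing down, gripper open.
Joint ranges: [-2.99, 2.99], [-0.89, 2.07], [0.3, 2.58], [-1.14, 4.28], [0, 2.63], [-3.12, 3.12]. Speed limits (rad/s): [2.57, 2.57, 3.01, 3.14, 3.14, 3.14].

## Interface

Orientations are given as a unit quaternion [w, x, y, z].
In Python, from bench import ctrl gives the robot as it stands.
- The arm moves only by the tool apply_moves, never from a script. Its argument "moves" is a list of rows, each an object with "jaw": the opening, from 0 (shut) to 1 (fully open); "offset": the shift along the tool's x, y, z in mm, a list of three; "rot": the turn, a rotation vector about the tool's x, y, z in degrees, a list of three. In form: [{"jaw": jaw, "offset": [dx, dy, dz], "rot": [ax, ay, az]}, ...]. A call has exactly 5 rows; each row shifts and turns the commanded pose from where the row before left it, along the tool's axes as they then stand; what a row does not reach is not made up. A row lasts 1/8 s, in which the tool goes at most 62.5 mm and 10.7 degrees, less where a joint would pass 70% of its speed; a pose out of reach is approached as far as the arm can. A call is refused whole if a number of a shift passes 62.5 or a number of a turn 10.7, either way. A call with a gripper value outside its range is refused whole. The fingers move at their own pace and stop on an object; the grip force is fixed at half the most. Time passes only in rows, so rows that do not move let the fingers close, or fill a call up. It gives the time, the measured TCP pose, the force, the opening and the grip force at its end, in the units of the state.
- ctrl.get_obs(): the state, without advancing time (a new reading comes with each control period).
- ctrl.camera(name): name is "scene" or "top"; returns (picture, depth): 480x640x3 uint8, red, green, blue; 480x640 float32, m along the optical axis (not along the pixel's ray), 0 where there is no reading.
- ctrl.camera_params(name): a dict with "K" (3x3 intrinsics, pixels), "cam_to_world" (4x4, takes a point from camera to world coordinates). Camera axes: x right, y down, z forward; pixel columns grow to the right and rows downward; lengths in m; the calibration is good to about 2 mm. A picture is of the moment at which its call begins. camera_params takes no time and is no camera call.
- ctrl.hand_in(): hands the job in; it is judged then, once.
Trained networks look in the newest picture that a camera, given by its name, has taken for a name from the list of things; names that differ only in an ending like _2 or _b are one class to them, and where a whole thing is asked for, a point or a joint stands for the part that bears it (a point fixed in the world has none). Each returns a list of dicts, best first, with "score" (0 to 1); they miss things now and then, are a little off and sometimes report something else, mostly with a low value. They report only what shows in the picture. A call takes as long as a camera call.
- ctrl.outline_of(camera, target): "region" (480x640 bool, what is visible of it) and "position" ([column, row] in pixels, amid what is visible of it).
The state is a dict: "time_s": time; "q": joint angles; "dq": joint speeds; "joint_efforts": joint torques, N m; "eef_pos": TCP position; "eef_rot": TCP orientation; "wrist_force": force on the tool from outside, world axes, zero at the start; "torque": the same for the moment, N m; "opening": opening from 0.0 (shut) to 1.0 (fully open); "grasp_force": force on a finger pad.
Only numpy, scipy, OpenCV 4.12 (cv2) and the standard library are available. Lean on these libraries where they do the work, as an engineer would, in place of code of your own. Each camera call takes 0.05 s, during which the arm holds its last target. There are 200 camera calls.

## Task

The marble slab under the plaster head rocks at one corner. With the fingertips, press firmly down on the slab's corners one after another until you have found the one that dips, then press the raised steel tab of that corner's shim down until it is fully flat, so that the slab sits level and steady. Leave the other three shims raised, do not lift or shift the slab, and do not disturb the things standing about.

Things in the scene. Friction and masses are not known exactly. Their poses are not given: they have to be found in the camera images.
- stand: fixed levelling stand: plywood board 230 (x) by 350 (y) by 20 mm on the table; origin at the centre of its underside; turned up to 0.18 rad about vertical. +x is its back (away from the robot), +y its left. It bears four steel posts, four shims, and black rubber buffers under the middles of the slab's edges
- slab: loose level marble slab 180 x 180 x 30 mm, 2.8 kg; origin at its underside's centre, 45 mm above the table; axes as the stand's; a plaster head 75 mm tall, 45 mm wide is glued on its middle. Three corners sit on packed posts; the fourth has a hidden gap: pressed with 3 to 5 N it dips about 5 mm (tilt 0.05 rad) and springs back when released. The others give under 2 mm
- corner_fl (a point): point on the slab's top face at its front left corner, 15 mm in from both edges, where to press the corner; 75 mm above the table when level
- corner_fr (a point): point on the slab's top face at its front right corner, 15 mm in from both edges, where to press the corner; 75 mm above the table when level
- corner_bl (a point): point on the slab's top face at its back left corner, 15 mm in from both edges, where to press the corner; 75 mm above the table when level
- corner_br (a point): point on the slab's top face at its back right corner, 15 mm in from both edges, where to press the corner; 75 mm above the table when level
- shim_fl_tab (a point): point on the top of the raised outer tab of the front left shim, at its middle across, 30 mm out from its pivot, where to press it; the tab is 24 mm wide and sticks out to the left (+y) of the slab, its tip 16 mm beyond this point; this point is about 54 mm above the table when raised and 45 mm when flat
- shim_fr_tab (a point): point on the top of the raised outer tab of the front right shim, at its middle across, 30 mm out from its pivot, where to press it; the tab is 24 mm wide and sticks out to the right (-y) of the slab, its tip 16 mm beyond this point; this point is about 54 mm above the table when raised and 45 mm when flat
- shim_bl_tab (a point): point on the top of the raised outer tab of the back left shim, at its middle across, 30 mm out from its pivot, where to press it; the tab is 24 mm wide and sticks out to the left (+y) of the slab, its tip 16 mm beyond this point; this point is about 54 mm above the table when raised and 45 mm when flat
- shim_br_tab (a point): point on the top of the raised outer tab of the back right shim, at its middle across, 30 mm out from its pivot, where to press it; the tab is 24 mm wide and sticks out to the right (-y) of the slab, its tip 16 mm beyond this point; this point is about 54 mm above the table when raised and 45 mm when flat
- shim_fl (a joint): front left shim: steel leaf 5 mm thick on a stiff pivot 25 mm outside the slab's edge. 0 = tab raised (18 degrees), 0.32 rad = flat, its stop; starts at 0 to 0.04. About 10 N at the tab point presses it down; it stays where left. Its inner end then rises under the slab: it fills the gap and bears about 8 N there, but at a packed corner it jams half way or pries the slab up
- shim_fr (a joint): front right shim: steel leaf 5 mm thick on a stiff pivot 25 mm outside the slab's edge. 0 = tab raised (18 degrees), 0.32 rad = flat, its stop; starts at 0 to 0.04. About 10 N at the tab point presses it down; it stays where left. Its inner end then rises under the slab: it fills the gap and bears about 8 N there, but at a packed corner it jams half way or pries the slab up
- shim_bl (a joint): back left shim: steel leaf 5 mm thick on a stiff pivot 25 mm outside the slab's edge. 0 = tab raised (18 degrees), 0.32 rad = flat, its stop; starts at 0 to 0.04. About 10 N at the tab point presses it down; it stays where left. Its inner end then rises under the slab: it fills the gap and bears about 8 N there, but at a packed corner it jams half way or pries the slab up
- shim_br (a joint): back right shim: steel leaf 5 mm thick on a stiff pivot 25 mm outside the slab's edge. 0 = tab raised (18 degrees), 0.32 rad = flat, its stop; starts at 0 to 0.04. About 10 N at the tab point presses it down; it stays where left. Its inner end then rises under the slab: it fills the gap and bears about 8 N there, but at a packed corner it jams half way or pries the slab up
- jar: small amber glass jar with a steel lid, 34 mm across, 50 mm tall, standing on the plywood board between the two left shims; origin at its underside; leave it alone
- block: wooden block 30 x 35 x 40 mm (z) standing on the plywood board between the two right shims; origin at its underside; leave it alone
- mallet: wooden mallet lying on the table to the left; origin under its middle; leave it alone
- chisel: chisel with a wooden handle, 200 mm long, lying to the right; origin under its middle; leave it alone
- brush: brush lying to the right; origin under its middle; leave it alone
- study: loose plaster study of a head, 108 mm tall, standing beyond the board; origin at its underside; leave it alone
- mug: white mug, 76 mm across, 90 mm tall, to the left; origin at its underside; leave it alone

How it is judged:
On the way, in this order (a step that is already met when the one before it is completed fails the run):
1. the fingers press the rocking corner down so that the slab dips there, while all shims are still raised (angle between slab's own z axis and vertical above 0.03 rad and contact force between the fingers and slab above 1 N and value of joint each of shim_fl, shim_fr, shim_bl, shim_br below 0.12 rad), for 0.05 s.
2. exactly one shim is flat and the slab is level on it (((value of joint shim_fl above 0.27 rad and value of joint each of shim_fr, shim_bl, shim_br below 0.12 rad) or (value of joint shim_fr above 0.27 rad and value of joint each of shim_fl, shim_bl, shim_br below 0.12 rad) or (value of joint shim_bl above 0.27 rad and value of joint each of shim_fl, shim_fr, shim_br below 0.12 rad) or (value of joint shim_br above 0.27 rad and value of joint each of shim_fl, shim_fr, shim_bl below 0.12 rad)) and angle between slab's own z axis and vertical below 0.015 rad and distance of slab from where it was at the start of the episode below 0.01 m), for 0.2 s.
At the end, for the whole second after the job is handed in: the shim of the rocking corner is flat (joint above 0.27 rad), the other three are still raised (below 0.12 rad), the slab lies level (tilt under 0.015 rad) and still, within 10 mm of where it began. A shim pressed flat at a packed corner pries the slab out of level and does not count (all of step 2 and linear speed of slab below 0.01 m/s); the robot touches nothing.
It fails at once if the slab is lifted or shifted by more than 20 mm, or tipped by more than 0.15 rad (distance of slab from where it was at the start of the episode above 0.02 m or angle between slab's own z axis and vertical above 0.15 rad).
It fails at once if a bystander is moved by more than 30 mm (distance of any of jar, block, mallet, chisel, brush, study, mug from where it was at the start of the episode above 0.03 m).
It also fails if it takes over 53 s, if anything falls off the work surface, if the arm or the gripper's body presses on something with over 40 N, if the wrist force passes 120 N, or if a joint passes its speed limit or range.

## Working session

There is one attempt and no reset: what is moved stays moved. The work goes in short steps, Python scripts to look and compute and a tool call to move; the robot and the scene stay as the last step left them, time stands still between calls to the robot, and variables do not carry over. Pictures are saved under pics/ and viewed, at most 10 in all, crops included, and the job is handed in when it is done.

Besides the shell and the picture viewer there is one more tool, called after "Emit:" as name(argument=value, ...) on one line, values as JSON. apply_moves: Moves the arm, as the interface text tells. Its arguments: {"type":"object","properties":{"moves":{"type":"array"}},"required":["moves"]}

```bash
mkdir -p pics
cat > h.py <<'E'
from bench import ctrl
import numpy as np, cv2
def P(cam,uv,depth):
    p=ctrl.camera_params(cam);K=np.array(p["K"]);T=np.array(p["cam_to_world"])
    uv=np.atleast_2d(uv);r=np.c_[uv,np.ones(len(uv))]@np.linalg.inv(K).T*np.reshape(depth,(-1,1))
    return r@T[:3,:3].T+T[:3,3]
def cloud(cam,D,reg):
    v,u=np.nonzero(reg&(D>0));return P(cam,np.c_[u,v],D[v,u])
E
python3 - <<'E'
from h import *
o=ctrl.get_obs();print(o)
for c in("scene","top"):
    I,D=ctrl.camera(c);cv2.imwrite(f"pics/{c}0.png",I[:,:,::-1]);np.save(f"{c}0.npy",D)
    print(c,np.round(ctrl.camera_params(c)["cam_to_world"],3).tolist())
    for t in("slab","stand","shim_fl_tab","shim_fr_tab","shim_bl_tab","shim_br_tab","corner_fl","jar","block","study","mug"):
        for r in ctrl.outline_of(c,t)[:2]:
            X=cloud(c,D,r["region"])
            print(t,round(r["score"],2),np.round(r["position"]),r["region"].sum(),np.round(np.median(X,0),3) if len(X) else "", np.round(np.percentile(X,[2,98],axis=0),3).tolist() if len(X) else "")
E
```

```text
{'time_s': 0.0, 'q': array([-1.48629854e+00,  1.81556365e-01,  1.60802023e+00, -2.42982358e-05,
        1.35380871e+00, -2.06289539e-01]), 'dq': array([-0.00023294,  0.00094419,  0.00037702,  0.00013885,  0.00030155,
       -0.0006342 ]), 'joint_efforts': array([ 7.98486999e-04, -4.44872475e+01, -3.51335156e+01, -3.03214092e-04,
        8.85652931e-03, -4.57276329e-06]), 'eef_pos': array([ 0.16482276, -0.55028165,  0.23036964]), 'eef_rot': array([-8.95388537e-04,  9.89448170e-01,  1.44884492e-01,  4.27090625e-05]), 'wrist_force': array([-0.99164114,  0.15424658,  0.07313572]), 'torque': array([0.01821706, 0.07935874, 0.01220329]), 'grasp_force': 0.0, 'opening': 1.0003878123849848}
scene [[-0.566, 0.555, -0.61, 1.203], [0.825, 0.379, -0.42, 0.437], [-0.002, -0.741, -0.672, 0.735], [0.0, 0.0, 0.0, 1.0]]
slab 0.62 [324. 236.] 5036 [0.579 0.027 0.076] [[0.474, -0.072, 0.05], [0.653, 0.106, 0.145]]
slab 0.37 [289. 316.] 1410 [0.794 0.103 0.081] [[0.763, 0.072, 0.005], [0.809, 0.12, 0.108]]
stand 0.93 [345. 266.] 6323 [0.63  0.097 0.021] [[0.445, -0.15, 0.003], [0.684, 0.191, 0.059]]
shim_
[... 2144 characters left out ...]
.625, 0.175, 0.06]]
shim_br_tab 0.69 [367. 228.] 188 [ 0.642 -0.109  0.049] [[0.631, -0.137, 0.031], [0.653, -0.076, 0.061]]
shim_br_tab 0.3 [275. 234.] 187 [0.614 0.15  0.05 ] [[0.601, 0.113, 0.036], [0.625, 0.177, 0.06]]
corner_fl 0.75 [324. 258.] 4401 [0.556 0.011 0.075] [[0.47, -0.075, 0.07], [0.643, 0.098, 0.146]]
block 0.45 [372. 255.] 144 [ 0.567 -0.122  0.06 ] [[0.553, -0.141, 0.037], [0.581, -0.108, 0.064]]
study 0.75 [298. 180.] 506 [0.771 0.088 0.097] [[0.751, 0.064, -0.0], [0.806, 0.117, 0.108]]
mug 0.58 [182. 208.] 1036 [0.684 0.413 0.039] [[0.629, 0.36, -0.001], [0.721, 0.438, 0.092]]
mug 0.42 [374. 280.] 133 [ 0.499 -0.131  0.052] [[0.491, -0.153, 0.04], [0.51, -0.096, 0.061]]
```

Run:
```python
from h import *
I=cv2.imread("pics/top0.png");cv2.imwrite("pics/top0c.png",cv2.resize(I[170:340,230:430],None,fx=3.5,fy=3.5))
D=np.load("top0.npy");M=(D>0)
v,u=np.nonzero(M);X=P("top",np.c_[u,v],D[v,u])
k=(abs(X[:,2]-.0755)<.005)&(np.hypot(X[:,0]-.558,X[:,1]-.012)<.135)
S=X[k];m=cv2.minAreaRect((S[:,:2]*1000).astype(np.float32));print("slab rect",m,np.median(S[:,2]))
# stand rect
k=(abs(X[:,2]-.02)<.006)&(np.hypot(X[:,0]-.558,X[:,1]-.012)<.23)
print("stand",cv2.minAreaRect((X[k,:2]*1000).astype(np.float32)))
# tab centroids (raised)
k=(X[:,2]>.04)&(X[:,2]<.064)&(np.hypot(X[:,0]-.558,X[:,1]-.012)<.21)
G=np.zeros(D.shape,np.uint8);G[v[k],u[k]]=1
n,L,st,_=cv2.connectedComponentsWithStats(G)
for i in range(1,n):
    if st[i,4]>60:
        Y=cloud("top",D,L==i);print(st[i,4],np.round(Y.mean(0),3),np.round(np.r_[Y.min(0),Y.max(0)],3))
```

```text
slab rect ((553.9722290039062, 33.766929626464844), (179.66839599609375, 225.1138153076172), 6.148591041564941) 0.0748862371703507
stand ((606.0343017578125, 16.433517456054688), (330.2209167480469, 350.2398681640625), 6.0810747146606445)
201 [ 0.642 -0.11   0.049] [ 0.62  -0.138  0.04   0.659 -0.073  0.063]
203 [0.614 0.148 0.05 ] [0.597 0.115 0.04  0.633 0.178 0.064]
141 [ 0.567 -0.124  0.059] [ 0.553 -0.142  0.04   0.581 -0.106  0.064]
214 [ 0.499 -0.124  0.05 ] [ 0.479 -0.155  0.04   0.515 -0.089  0.063]
213 [0.471 0.131 0.05 ] [0.454 0.099 0.04  0.493 0.16  0.064]
```

View pics/top0.png

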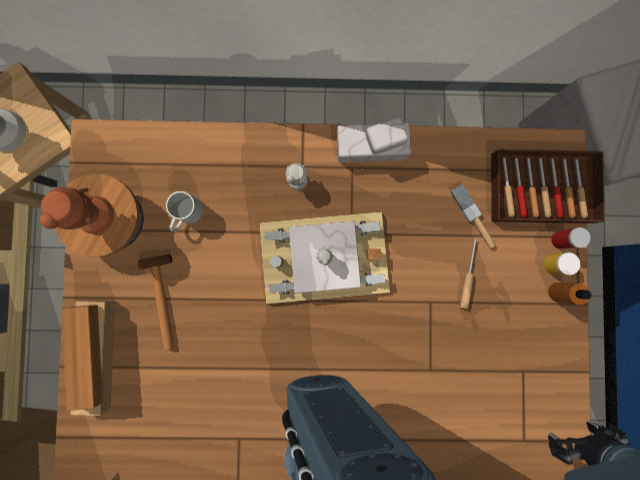

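View pics/scene0.png

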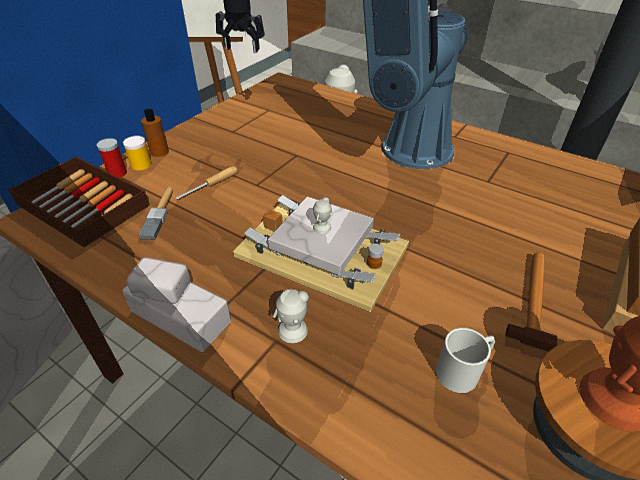

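The top view shows the slab at pixel (324,256), turned about +0.107 rad. The tabs are at (276,285), (274,236), (372,281) and (367,228), with the jar at (275,261) and the block at (374,254). The scene view agrees. The slab centre comes out at about (0.5565, 0.0114). I'll align the tool with the stand and go above the front right corner first.

Emit:
apply_moves(moves=[{"jaw": 0,"offset": [0,0,0],"rot": [0,0,10.5]},{"jaw": 0,"offset": [31,-37,9],"rot": [0,0,0]},{"jaw": 0,"offset": [31,-37,9],"rot": [0,0,0]},{"jaw": 0,"offset": [31,-37,9],"rot": [0,0,0]},{"jaw": 0,"offset": [31,-37,9],"rot": [0,0,0]}])

```text
time_s: 1.82
eef_pos: [0.2729, -0.3892, 0.1952]
eef_rot: [0.0, 0.999, 0.054, 0.0]
wrist_force: [0.4, 0.5, 1.0]
opening: 0.001
grasp_force: 0.0
```

Emit:
apply_moves(moves=[{"jaw": 0,"offset": [31,-37,9],"rot": [0,0,0]},{"jaw": 0,"offset": [31,-37,9],"rot": [0,0,0]},{"jaw": 0,"offset": [31,-37,9],"rot": [0,0,0]},{"jaw": 0,"offset": [31,-37,9],"rot": [0,0,0]},{"jaw": 0,"offset": [31,-37,9],"rot": [0,0,0]}])

```text
time_s: 2.45
eef_pos: [0.4074, -0.1886, 0.1504]
eef_rot: [0.0, 0.999, 0.054, 0.0]
wrist_force: [0.5, -1.3, 0.4]
opening: 0.003
grasp_force: 0.0
```

Emit:
apply_moves(moves=[{"jaw": 0,"offset": [31,-37,9],"rot": [0,0,0]},{"jaw": 0,"offset": [31,-37,9],"rot": [0,0,0]},{"jaw": 0,"offset": [31,-37,9],"rot": [0,0,0]},{"jaw": 0,"offset": [0,0,0],"rot": [0,0,0]},{"jaw": 0,"offset": [0,0,0],"rot": [0,0,0]}])

```text
time_s: 3.08
eef_pos: [0.4869, -0.0696, 0.1233]
eef_rot: [0.0, 0.999, 0.054, -0.0]
wrist_force: [-0.9, -0.2, 0.9]
opening: -0.003
grasp_force: 0.0
```

Emit:
apply_moves(moves=[{"jaw": 0,"offset": [3,1,20],"rot": [0,0,0]},{"jaw": 0,"offset": [0,0,19],"rot": [0,0,0]},{"jaw": 0,"offset": [0,0,4],"rot": [0,0,0]},{"jaw": 0,"offset": [0,0,3],"rot": [0,0,0]},{"jaw": 0,"offset": [0,0,1],"rot": [0,0,0]}])

```text
time_s: 3.7
eef_pos: [0.4905, -0.0707, 0.0769]
eef_rot: [0.0, 0.999, 0.053, 0.001]
wrist_force: [0.1, 0.1, 0.1]
opening: -0.002
grasp_force: 0.0
```

Emit:
apply_moves(moves=[{"jaw": 0,"offset": [0,0,0.5],"rot": [0,0,0]},{"jaw": 0,"offset": [0,0,0.5],"rot": [0,0,0]},{"jaw": 0,"offset": [0,0,0.5],"rot": [0,0,0]},{"jaw": 0,"offset": [0,0,0],"rot": [0,0,0]},{"jaw": 0,"offset": [0,0,0],"rot": [0,0,0]}])

```text
time_s: 4.32
eef_pos: [0.4903, -0.0702, 0.0749]
eef_rot: [0.0, 0.999, 0.054, 0.0]
wrist_force: [0.9, 0.5, -0.5]
opening: 0.006
grasp_force: 0.3
```

Emit:
apply_moves(moves=[{"jaw": 0,"offset": [0,0,0.5],"rot": [0,0,0]},{"jaw": 0,"offset": [0,0,0.5],"rot": [0,0,0]},{"jaw": 0,"offset": [0,0,0.5],"rot": [0,0,0]},{"jaw": 0,"offset": [0,0,0],"rot": [0,0,0]},{"jaw": 0,"offset": [0,0,0],"rot": [0,0,0]}])

```text
time_s: 4.95
eef_pos: [0.4902, -0.0703, 0.0734]
eef_rot: [0.0, 0.999, 0.054, 0.0]
wrist_force: [-2.6, -1.1, 3.6]
opening: 0.005
grasp_force: 1.8
```

Emit:
apply_moves(moves=[{"jaw": 0,"offset": [0,0,0.5],"rot": [0,0,0]},{"jaw": 0,"offset": [0,0,0.5],"rot": [0,0,0]},{"jaw": 0,"offset": [0,0,0.5],"rot": [0,0,0]},{"jaw": 0,"offset": [0,0,0],"rot": [0,0,0]},{"jaw": 0,"offset": [0,0,0],"rot": [0,0,0]}])

```text
time_s: 5.58
eef_pos: [0.4902, -0.0704, 0.0719]
eef_rot: [0.0, 0.999, 0.054, -0.0]
wrist_force: [-3.1, -3.1, 5.0]
opening: 0.003
grasp_force: 2.6
```

Emit:
apply_moves(moves=[{"jaw": 0,"offset": [0,0,0.5],"rot": [0,0,0]},{"jaw": 0,"offset": [0,0,0.5],"rot": [0,0,0]},{"jaw": 0,"offset": [0,0,0.5],"rot": [0,0,0]},{"jaw": 0,"offset": [0,0,0],"rot": [0,0,0]},{"jaw": 0,"offset": [0,0,0],"rot": [0,0,0]}])

```text
time_s: 6.2
eef_pos: [0.4901, -0.0705, 0.0705]
eef_rot: [0.0, 0.999, 0.054, -0.0]
wrist_force: [-3.1, -3.5, 6.2]
opening: 0.005
grasp_force: 3.4
```

Emit:
apply_moves(moves=[{"jaw": 0,"offset": [0,0,0.5],"rot": [0,0,0]},{"jaw": 0,"offset": [0,0,0.5],"rot": [0,0,0]},{"jaw": 0,"offset": [0,0,0],"rot": [0,0,0]},{"jaw": 0,"offset": [0,0,0],"rot": [0,0,0]},{"jaw": 0,"offset": [0,0,0],"rot": [0,0,0]}])

```text
time_s: 6.82
eef_pos: [0.4901, -0.0706, 0.0696]
eef_rot: [0.0, 0.999, 0.054, -0.0]
wrist_force: [-3.6, -4.0, 7.1]
opening: -0.001
grasp_force: 3.8
```

```bash
cat > tilt.py <<'E'
from h import *
def tilt(D):
    v,u=np.nonzero(D>0);X=P("top",np.c_[u,v],D[v,u])
    d=X[:,:2]-[.5565,.0114];lx=d@[.9943,.1068];ly=d@[-.1068,.9943]
    k=(abs(lx)<82)&(abs(lx)<.082)&(abs(ly)<.082)&(np.hypot(lx,ly)>.045)&(X[:,2]>.06)&(X[:,2]<.085)
    A=np.c_[lx,ly,np.ones(len(lx))][k];z=X[k,2]
    for _ in range(3):
        c=np.linalg.lstsq(A,z,rcond=None)[0];r=abs(A@c-z);A,z=A[r<.004],z[r<.004]
    return c,np.hypot(*c[:2]),len(z)
if __name__=="__main__":
    print(tilt(np.load("top0.npy")));I,D=ctrl.camera("top");print(tilt(D));print(ctrl.get_obs()["eef_pos"],ctrl.get_obs()["wrist_force"])
E
python3 tilt.py
```

```text
(array([-0.00117479,  0.00038956,  0.07487586]), np.float64(0.0012376925412929103), 2605)
(array([0.03648632, 0.03837698, 0.0752111 ]), np.float64(0.05295322981920719), 2092)
[ 0.49011616 -0.07067054  0.06959571] [-4.54607902 -2.24972595  7.37249688]
```

The front right corner dips: the tilt is 0.053 rad towards the front right. I'll release it and move over its tab.

Emit:
apply_moves(moves=[{"jaw": 0,"offset": [0,0,-4],"rot": [0,0,0]},{"jaw": 0,"offset": [0,0,-8],"rot": [0,0,0]},{"jaw": 0,"offset": [0,0,-28],"rot": [0,0,0]},{"jaw": 0,"offset": [1,35,0],"rot": [0,0,0]},{"jaw": 0,"offset": [2,36,0],"rot": [0,0,0]}])

```text
time_s: 7.5
eef_pos: [0.5011, -0.1406, 0.1099]
eef_rot: [-0.0, 0.999, 0.054, 0.0]
wrist_force: [-0.1, 0.6, -1.1]
opening: 0.003
grasp_force: 0.0
```

Emit:
apply_moves(moves=[{"jaw": 0,"offset": [0,0,20],"rot": [0,0,0]},{"jaw": 0,"offset": [0,0,20],"rot": [0,0,0]},{"jaw": 0,"offset": [0,0,8],"rot": [0,0,0]},{"jaw": 0,"offset": [0,0,0],"rot": [0,0,0]},{"jaw": 0,"offset": [0,0,0],"rot": [0,0,0]}])

```text
time_s: 8.12
eef_pos: [0.5013, -0.1405, 0.062]
eef_rot: [0.0, 0.999, 0.054, 0.001]
wrist_force: [-0.4, -0.6, -0.5]
opening: 0.003
grasp_force: 0.0
```

```bash
python3 tilt.py
python3 - <<'E'
from h import *
I,D=ctrl.camera("scene");cv2.imwrite("pics/s1.png",cv2.resize(I[130:310,210:430,::-1],None,fx=3.3,fy=3.3))
E
```

```text
(array([-0.00117479,  0.00038956,  0.07487586]), np.float64(0.0012376925412929103), 2605)
(array([9.22902006e-05, 1.49098407e-03, 7.49486702e-02]), np.float64(0.0014938376724616801), 2595)
[ 0.50141229 -0.14060275  0.06216577] [ 0.61444092 -0.19976739  0.01753193]
```

View pics/s1.png

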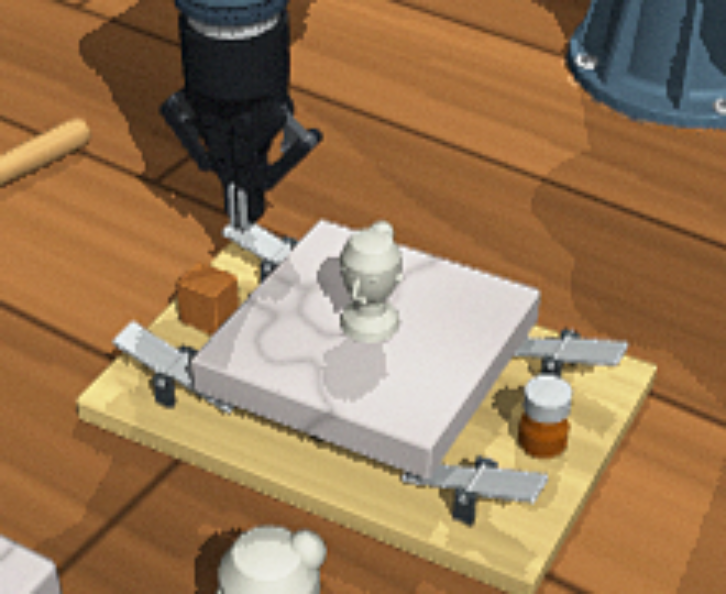

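The slab has sprung back level. The crop shows the fingers just above the front right tab at crop pixel (245,228), with the block clear of them at (207,297). Next I press the tab.

Emit:
apply_moves(moves=[{"jaw": 0,"offset": [0,0,4],"rot": [0,0,0]},{"jaw": 0,"offset": [0,0,3],"rot": [0,0,0]},{"jaw": 0,"offset": [0,0,2],"rot": [0,0,0]},{"jaw": 0,"offset": [0,0,1],"rot": [0,0,0]},{"jaw": 0,"offset": [0,0,1],"rot": [0,0,0]}])

```text
time_s: 8.85
eef_pos: [0.5016, -0.142, 0.0516]
eef_rot: [0.001, 0.999, 0.054, 0.001]
wrist_force: [-2.4, -3.6, 8.4]
opening: 0.0
grasp_force: 4.1
```

Emit:
apply_moves(moves=[{"jaw": 0,"offset": [0,0,1],"rot": [0,0,0]},{"jaw": 0,"offset": [0,0,1],"rot": [0,0,0]},{"jaw": 0,"offset": [0,0,1],"rot": [0,0,0]},{"jaw": 0,"offset": [0,0,1],"rot": [0,0,0]},{"jaw": 0,"offset": [0,0,0],"rot": [0,0,0]}])

```text
time_s: 9.48
eef_pos: [0.5018, -0.1423, 0.0476]
eef_rot: [0.002, 0.999, 0.054, 0.001]
wrist_force: [-0.9, -3.7, 7.2]
opening: 0.001
grasp_force: 3.5
```

Emit:
apply_moves(moves=[{"jaw": 0,"offset": [0,0,1],"rot": [0,0,0]},{"jaw": 0,"offset": [0,0,1],"rot": [0,0,0]},{"jaw": 0,"offset": [0,0,0.5],"rot": [0,0,0]},{"jaw": 0,"offset": [0,0,0.5],"rot": [0,0,0]},{"jaw": 0,"offset": [0,0,0],"rot": [0,0,0]}])

```text
time_s: 10.1
eef_pos: [0.502, -0.1425, 0.0452]
eef_rot: [0.002, 0.999, 0.054, 0.001]
wrist_force: [-4.0, -5.0, 12.5]
opening: 0.004
grasp_force: 6.3
```

Emit:
apply_moves(moves=[{"jaw": 0,"offset": [0,0,0.5],"rot": [0,0,0]},{"jaw": 0,"offset": [0,0,0.5],"rot": [0,0,0]},{"jaw": 0,"offset": [0,0,0.5],"rot": [0,0,0]},{"jaw": 0,"offset": [0,0,0.5],"rot": [0,0,0]},{"jaw": 0,"offset": [0,0,0],"rot": [0,0,0]}])

```text
time_s: 10.72
eef_pos: [0.5021, -0.1425, 0.0448]
eef_rot: [0.002, 0.999, 0.054, 0.001]
wrist_force: [-10.2, -1.3, 27.6]
opening: 0.006
grasp_force: 14.4
```

The force has risen to 28 N at z = 0.0448, so the shim is on its stop. I'll back off and check.

Emit:
apply_moves(moves=[{"jaw": 0,"offset": [0,0,-2],"rot": [0,0,0]},{"jaw": 0,"offset": [0,0,-10],"rot": [0,0,0]},{"jaw": 0,"offset": [0,0,-40],"rot": [0,0,0]},{"jaw": 0,"offset": [-20,40,-40],"rot": [0,0,0]},{"jaw": 0,"offset": [-20,50,-10],"rot": [0,0,0]}])

```text
time_s: 11.35
eef_pos: [0.472, -0.2352, 0.1465]
eef_rot: [0.001, 0.998, 0.055, 0.002]
wrist_force: [1.9, 0.0, 0.1]
opening: -0.001
grasp_force: 0.0
```

```bash
python3 tilt.py
python3 - <<'E'
from h import *
I,D=ctrl.camera("scene");cv2.imwrite("pics/s2.png",cv2.resize(I[130:310,210:430,::-1],None,fx=3.3,fy=3.3))
I,D=ctrl.camera("top");v,u=np.nonzero(D>0)
for nm,D in(("before",np.load("top0.npy")),("now",D)):
    v,u=np.nonzero(D>0);X=P("top",np.c_[u,v],D[v,u])
    d=X[:,:2]-[.5565,.0114];lx=d@[.9943,.1068];ly=d@[-.1068,.9943]
    for sx in(-1,1):
        for sy in(1,-1):
            k=(abs(lx-sx*.072)<.008)&(abs(ly-sy*.145)<.012);k2=k&(X[:,2]>.035)
            print(nm,sx,sy,np.round([X[k2,2].mean(),np.polyfit(ly[k2]*sy,X[k2,2],1)[0]],4))
E
```

```text
(array([-0.00117479,  0.00038956,  0.07487586]), np.float64(0.0012376925412929103), 2605)
(array([-0.00106229, -0.00191154,  0.07501521]), np.float64(0.002186882091989231), 2590)
[ 0.47053003 -0.2419441   0.14713814] [-0.39177211 -4.35662938  1.51816988]
before -1 1 [0.0553 0.3344]
before -1 -1 [0.0545 0.2634]
before 1 1 [0.0548 0.3149]
before 1 -1 [0.0539 0.2797]
now -1 1 [0.0553 0.2737]
now -1 -1 [0.0456 0.0184]
now 1 1 [0.0551 0.2547]
now 1 -1 [0.0545 0.4205]
```

View pics/s2.png

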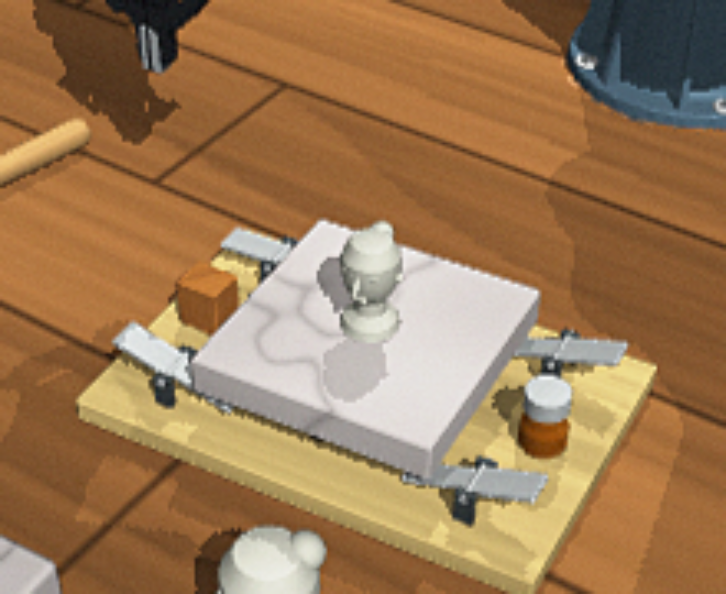

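The crop shows the front right tab lying flat at about (255,247), while the other three are still raised and the jar and block have not moved. The slab's tilt is 0.002 rad. I'll let the arm settle, then hand in.

Emit:
apply_moves(moves=[{"jaw": 0,"offset": [0,0,0],"rot": [0,0,0]},{"jaw": 0,"offset": [0,0,0],"rot": [0,0,0]},{"jaw": 0,"offset": [0,0,0],"rot": [0,0,0]},{"jaw": 0,"offset": [0,0,0],"rot": [0,0,0]},{"jaw": 0,"offset": [0,0,0],"rot": [0,0,0]}])

```text
time_s: 12.12
eef_pos: [0.4708, -0.2339, 0.1432]
eef_rot: [-0.0, 0.999, 0.054, -0.0]
wrist_force: [0.1, -0.4, -0.3]
opening: -0.002
grasp_force: 0.0
```

```bash
python3 -c "
from bench import ctrl
print(ctrl.hand_in())"
```

```text
the job is handed in; nothing more can be done
None
```

The front right corner was the one that rocked; I pressed its shim flat, the slab measured level (tilt about 0.002 rad), the other three shims stayed raised, and I handed the job in, though no verdict was returned.

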